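# Find the concealed catch of the inflator's battery flap and press it

## Robot

A 6-joint arm with a two-finger parallel gripper is mounted at the origin on the work surface. World frame = base frame: x ahead of the robot, y to its left, z up, the work surface at z = 0. Lengths are in m, angles in degrees, forces in N, time in s.
With the tool pointing down it reaches from about 0.325 to 0.75 m from the base axis. Payload 7.6 kg.
Tool frame: the origin (TCP) lies midway between the tips of the shut fingers; the grasp point (between the pads) lies manip.grasp_offset behind it (manip.grasp_offset is the distance from the TCP to the grasp point, in m); z points along the fingers, y is the line along which they close (so a half turn about z gives the same grasp; the last joint's range is limited). The gripper opens to 85 mm and grips with 20 to 120 N. Pads are 22 mm wide; open, the fingers measure 114 mm over their backs; the gripper's body (76 mm by 85 mm) begins 54 mm behind the grasp point. The pads swing forward as they close: fully open they stand 13 mm farther back than shut.
Start: joints at [-77.71, 2.991, 80.254, -0, 96.75, -4.028], TCP at [0.148, -0.504, 0.231] pointing down, gripper open.
Joint ranges: [-166.34, 166.34], [-52.06, 124.39], [6.96, 135.62], [-60.46, 240.46], [14.63, 156.25], [-167.68, 167.68]. Speed limits (degrees/s): [147.25, 147.25, 172.46, 180, 180, 180].

## Interface

Orientations are given as [roll, pitch, yaw] about the fixed x, y, z axes, in that order (R = Rz(yaw) Ry(pitch) Rx(roll)).
In Python, from plant import manip gives the robot as it stands.
- The arm moves only by the tool jog_arm, never from a script. Its argument "plan" is text: rows parted by semicolons, each of 7 numbers parted by spaces: the turn, a rotation vector about the tool's x, y, z each as a share of 90 degrees, from -1 to 1, then the shift along the tool's x, y, z each as a share of 100 cm, from -1 to 1, then the opening, from 0 (shut) to 1 (fully open). A call has 1 to 10 rows; each row is the pose to reach, as a shift and turn from the pose commanded when the call began, along the tool's axes at that moment; what a row does not reach only later rows make up. A row lasts 1/8 s, in which the tool goes at most 62.5 mm and 10.7 degrees, less where a joint would pass 70% of its speed; a pose out of reach is approached as far as the arm can. A call with a number of a shift or a turn outside -1 to 1 is refused whole. A call with a gripper value outside its range is refused whole. The fingers move at their own pace and stop on an object; the grip force is fixed at half the most. Time passes only in rows, so rows that repeat a pose let the fingers close. It gives the time, the measured TCP pose, the force, the opening and the grip force at its end, in the units of the state.
- manip.observe(): the state, without advancing time (a new reading comes with each control period).
- manip.capture(name): name is "side" or "top"; returns a dict with "img" (400x640x3 uint8, red, green, blue), "intrinsics" (3x3 intrinsics, pixels), "distortion" ([k1, k2, p1, p2, k3] as OpenCV has them; the pictures are not rectified), "origin" and "orientation" of the camera in the world. Camera axes: x right, y up, looking along -z (the intrinsics and any distortion apply to the point x, -y, -z); pixel columns grow to the right and rows downward; lengths in m; the calibration is good to about 2 mm. A picture is of the moment at which its call begins. There is no depth.
- manip.sign_off(): hands the job in; it is judged then, once.
Trained networks look in the newest picture that a camera, given by its name, has taken for a name from the list of things; names that differ only in an ending like _2 or _b are one class to them, and where a whole thing is asked for, a point or a joint stands for the part that bears it (a point fixed in the world has none). Each returns a list of dicts, best first, with "score" (0 to 1); they miss things now and then, are a little off and sometimes report something else, mostly with a low value. They report only what shows in the picture. A call takes as long as a camera call.
- manip.cut_out(target, camera): "pixels" (400x640 bool, what is visible of it) and "at" ([column, row] in pixels, amid what is visible of it).
- manip.spot_point(target, camera): "at" ([column, row] in pixels: a listed point, or the origin of a listed thing).
The state is a dict: "time_s": time; "joint_positions": joint angles; "joint_vel": joint speeds; "joint_torque": joint torques, N m; "tcp_pos": TCP position; "tcp_rot": TCP orientation; "ft_force": force on the tool from outside, world axes, zero at the start; "moment": the same for the moment, N m; "gripper_width": finger opening in m; "gripper_force": force on a finger pad.
Only numpy, scipy, OpenCV 4.12 (cv2) and the standard library are available. Lean on these libraries where they do the work, as an engineer would, in place of code of your own. Each camera call takes 0.05 s, during which the arm holds its last target. There are 200 camera calls.

## Task

The battery flap of the tyre inflator's control station is shut by a concealed catch: one of the five identical square plates in the row on its lid is really a push button, and only touch tells which. Feel along the row with the fingertips until you find the plate that gives, press it fully in so that the battery flap springs open, then take the hand away so that the button comes back out and the flap stays standing open. Only touch: pick up nothing, and leave the small parts on the cart and on the lid where they lie.

Things in the scene. Friction and masses are not known exactly. Their poses are not given: they have to be found in the camera images.
- station: tyre inflator control station: low flat grey metal box fixed to the cart, 170 (x) x 270 (y) x 60 mm high, lid level. Origin at the centre of its underside; z up, its -x side faces the robot at yaw 0; it is turned by up to 17 degrees. On the lid are, from the front (-x): the row of five plates, the flap (x = -17 to 52 mm) and a plain ledge (x = 52 to 85 mm) with a loose rubber ring on it.
- row (a point): centre of the top of the middle plate; axes as the station's. Five bare aluminium plates lie in a row along y, centres at y = -100, -50, 0, 50, 100 mm from here, all level. Each is 42 x 42 mm in an opening of 44 x 44 mm, its top 1.5 mm below the lid, 58.5 mm above the cart. Four are rigid blanks; one, drawn anew each time, is the button. Grey bars 6 mm wide part them.
- catch (a joint): travel of the button plate in m: 0 out, 0.005 fully pressed in (straight down). It starts to give at about 2 N and is fully in at about 5 N; it lets the flap go at about 2.5 mm and springs back out when let go.
- flap (a joint): opening angle in rad of the battery flap, 69 mm (x) x 220 mm (y), hinged on its far (+x) edge, flush with the lid when shut: 0 shut, 0.9 fully open. It is sprung: when the button is pressed it swings up by itself within about half a second, its free edge (nearest the row) ending 55 mm above the lid, and it stays up.
- flap_edge (a point): middle of the free edge of the flap, at its upper face; shut, it lies in the lid surface 33 mm from the centre line of the row.
- puller: loose yellow plastic valve puller, 140 x 50 x 14 mm, lying on the cart; origin under the middle of its handle. To be left alone.
- chuck: loose brass inflator chuck, 75 x 22 x 26 mm, lying on the cart; origin under its middle. To be left alone.
- grommet1: loose black rubber ring, 24 mm across, 10 mm high, lying on the rear ledge of the station's lid; origin under its centre. To be left alone.
- grommet2: same kind of ring, on the cart near the front right of the station. To be left alone.
- grommet3: same kind of ring, on the cart to the right of the station. To be left alone.

How it is judged (in metres and radians):
On the way:
1. the button plate is pressed in (more than 2 mm) (value of joint catch above 0.002 m), for 0.02 s.
At the end, for the whole second after the job is handed in: The flap stands open (over 0.6 rad) and at rest, the button plate is back out (within 1.5 mm), and the puller, chuck and three rubber rings lie within 20 mm of where they were (value of joint flap above 0.6 rad and velocity of joint flap below 0.1 rad/s and value of joint catch below 0.0015 m and distance of each of puller, chuck, grommet1, grommet2, grommet3 from where it was at the start of the episode below 0.02 m); the robot touches nothing.
It fails at once if a small loose part (puller, chuck or rubber ring) is shifted, lifted or carried by more than 20 mm (distance of any of puller, chuck, grommet1, grommet2, grommet3 from where it was at the start of the episode above 0.02 m).
It also fails if it takes over 35 s, if anything falls off the work surface, if the arm or the gripper's body presses on something with over 40 N, if the wrist force passes 120 N, or if a joint passes its speed limit or range.

## Working session

There is one attempt and no reset: what is moved stays moved. The work goes in short steps, Python scripts to look and compute and a tool call to move; the robot and the scene stay as the last step left them, time stands still between calls to the robot, and variables do not carry over. Pictures are saved under pics/ and viewed, at most 10 in all, crops included, and the job is handed in when it is done.

Besides the shell and the picture viewer there is one more tool, called after "Call:" in YAML: its name, and indented under it one key for each argument. jog_arm: Moves the arm, as the interface text tells. Shift numbers are shares of 100 cm and turn numbers shares of 90 degrees, none past 1 either way. Its arguments: {"type":"object","properties":{"plan":{"type":"string"}},"required":["plan"]}

```bash
mkdir -p pics; cat > h.py <<'E'
import numpy as np, cv2
from plant import manip
from scipy.spatial.transform import Rotation as R
def cap(n):
    c=manip.capture(n); o=c["orientation"]; o=np.array(o,float)
    c["Rm"]=o if o.shape==(3,3) else R.from_euler('xyz',o,degrees=True).as_matrix()
    return c
def ray(c,p):
    u=cv2.undistortPoints(np.array([[p]],float),np.array(c["intrinsics"]),np.array(c["distortion"]))[0,0]
    return c["Rm"]@np.array([u[0],-u[1],-1])
def at_z(c,p,z):
    d=ray(c,p);o=np.array(c["origin"]);return o+d*(z-o[2])/d[2]
def proj(c,P):
    q=(np.array(P)-c["origin"])@c["Rm"];q=q*[1,-1,-1]
    return cv2.projectPoints(q.reshape(-1,1,3),np.zeros(3),np.zeros(3),np.array(c["intrinsics"]),np.array(c["distortion"]))[0][:,0]
E
python3 - <<'E'
from h import *
s=manip.observe();print(s, manip.grasp_offset)
for n in("top","side"):
    c=cap(n);cv2.imwrite(f"pics/{n}0.png",c["img"][:,:,::-1]);print(n,c["origin"],c["orientation"])
    for t,z in(("row",.0585),("flap_edge",.06),("station",0),("grommet1",.06),("grommet2",0),("puller",0),("chuck",0)):
        for r in manip.spot_point(t,n)[:2]: print(t,np.round(r["at"],1),round(r["score"],2),np.round(at_z(c,r["at"],z),4))
E
```

```text
{'time_s': 0.0, 'joint_positions': array([-7.77082281e+01,  3.02589852e+00,  8.03132770e+01, -5.66964561e-04,
        9.67506272e+01, -4.02687214e+00]), 'joint_vel': array([-0.05852748, -0.01594134,  0.10300359, -0.01889257, -0.00850061,
       -0.04577081]), 'joint_torque': array([ 1.90182916e-03, -3.81665397e+01, -3.60184729e+01,  6.40288863e-05,
        6.17598707e-03, -2.63676355e-05]), 'tcp_pos': array([ 0.14747663, -0.50353994,  0.23048223]), 'tcp_rot': array([-1.79910379e+02, -5.74458349e-03,  1.63185734e+01]), 'ft_force': array([0.36303709, 0.71669162, 1.04205668]), 'moment': array([0.00523103, 0.00332037, 0.02715989]), 'gripper_force': 0.0, 'gripper_width': 0.08514054232841536} 0.0187
top [ 0.34999935 -0.05657422  1.09951862] [  9.37793265  -0.22481569 -88.51563384]
row [278.9 195.7] 0.65 [0.5241 0.0349 0.0585]
row [427.9 221.6] 0.45 [ 0.469  -0.3359  0.0585]
flap_edge [287.  184.6] 0.97 [0.5526 0.0156 0.06  ]
station [287.  175.9] 0.65 [0.5879 0.0206 0.    ]
grommet1 [398.2 251.5] 0.58 [ 0.3936 -0.2618  0.06  ]
grommet1 [446.9 147.5] 0.44 [ 0.6592 -0.3867  0.06  ]
grommet2 [398.2 251.5] 0.58 [ 0.3961 -0.2737  0.    ]
grommet2 [446.9 147.5] 0.44 [ 0.677  -0.4057  0.    ]
puller [172. 249.] 0.93 [0.3877 0.3088 0.    ]
puller [277.7 194.2] 0.59 [0.5378 0.0434 0.    ]
chuck [427.5 219.3] 0.51 [ 0.4817 -0.3506  0.    ]
side [0.29077765 0.71973549 0.57227327] [  57.17337125   -1.04886209 -161.17872791]
row [318.8 212.8] 0.81 [0.5194 0.0277 0.0585]
flap_edge [392.  186.1] 0.62 [ 0.3813 -0.1475  0.06  ]
flap_edge [304.2 208.1] 0.55 [0.5568 0.0236 0.06  ]
station [297.8 227.2] 0.65 [0.5735 0.0238 0.    ]
grommet1 [394.8 185.7] 0.58 [ 0.3748 -0.1521  0.06  ]
grommet1 [290.9 185.1] 0.57 [ 0.6252 -0.0613  0.06  ]
grommet2 [394.8 185.7] 0.58 [ 0.3847 -0.2542  0.    ]
grommet2 [290.9 185.1] 0.57 [ 0.6643 -0.1528  0.    ]
puller [338.2 344.8] 0.9 [0.3865 0.309  0.    ]
chuck [372.3 168.7] 0.58 [ 0.4673 -0.3311  0.    ]
```

View pics/top0.png

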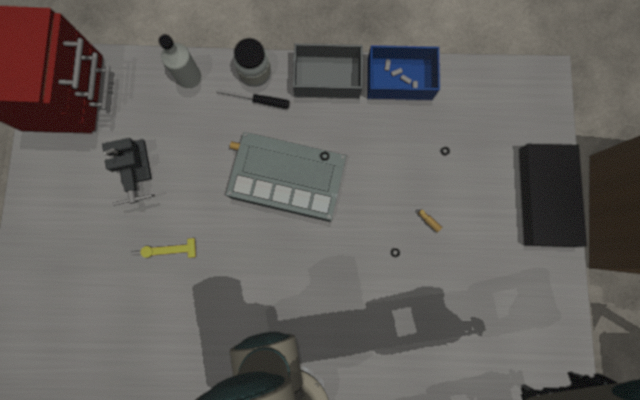

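View pics/side0.png

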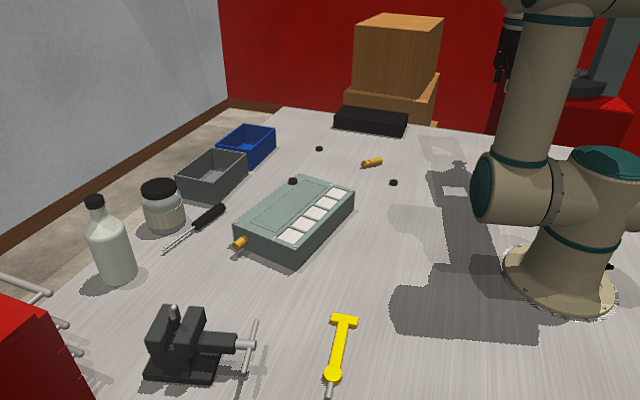

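The top view shows the five plates from (243,185) to (320,203), with the flap behind them and ring 1 at (324,156). I'll segment the plates in both views.

```bash
python3 - <<'E'
from h import *
for n,box in(("top",(215,170,350,225)),("side",(260,170,370,260))):
    c=cap(n);g=c["img"].min(2);x0,y0,x1,y1=box
    m=np.zeros_like(g);sub=g[y0:y1,x0:x1];m[y0:y1,x0:x1]=sub>(165 if n=="top" else 185)
    k,l,st,ce=cv2.connectedComponentsWithStats(m)
    P=[at_z(c,ce[i],.0585) for i in range(1,k) if st[i,4]>60 and st[i,4]<900]
    print(n,sub.max(),[(st[i,4],np.round(ce[i],1)) for i in range(1,k) if st[i,4]>20])
    P=np.array(sorted(P,key=lambda p:p[1]));print(np.round(P,4))
    if len(P)>1:
        d=P[-1]-P[0];print("yaw",np.degrees(np.arctan2(-d[0],d[1])),np.linalg.norm(np.diff(P,axis=0),axis=1),P.mean(0))
E
```

```text
top 153 []
[]
side 225 [(np.int32(133), array([336.1, 192.8])), (np.int32(146), array([325.9, 202.3])), (np.int32(173), array([315.3, 212.5])), (np.int32(194), array([303.5, 223.5])), (np.int32(216), array([290.4, 235.5]))]
[[ 0.5071 -0.0688  0.0585]
 [ 0.5176 -0.0192  0.0585]
 [ 0.5274  0.0295  0.0585]
 [ 0.5378  0.0781  0.0585]
 [ 0.5486  0.1271  0.0585]]
yaw -11.95426383737332 [0.05076943 0.04958809 0.04977504 0.05020127] [0.52771578 0.02934484 0.0585    ]
```

```bash
cat >> h.py <<'E'
def plan(target,yaw):
    s=manip.observe();T=R.from_euler('xyz',s["tcp_rot"],degrees=True)
    rel=T.inv()*R.from_euler('xyz',[180,0,yaw],degrees=True)
    print("t",s["time_s"],"tcp",np.round(s["tcp_pos"],4),np.round(s["tcp_rot"],2),"F",np.round(s["ft_force"],2),"turn",np.round(rel.as_rotvec(True)/90,4),"shift",np.round(T.inv().apply(np.array(target)-s["tcp_pos"]),4))
E
python3 - <<'E'
from h import *
c=cap("top");g=c["img"].min(2);m=np.zeros_like(g);m[170:225,215:350]=g[170:225,215:350]>125
k,l,st,ce=cv2.connectedComponentsWithStats(m)
print([(st[i,4],np.round(ce[i],1)) for i in range(1,k) if st[i,4]>20])
P=np.array(sorted([at_z(c,ce[i],.0585) for i in range(1,k) if 100<st[i,4]<600],key=lambda p:p[1]));print(np.round(P,4))
if len(P)>1:
    d=P[-1]-P[0];print(np.degrees(np.arctan2(-d[0],d[1])),P.mean(0))
plan([.507,-.069,.085],-12)
E
```

```text
[(np.int32(250), array([243. , 184.7])), (np.int32(251), array([262.3, 189.2])), (np.int32(251), array([281.7, 193.7])), (np.int32(254), array([301.1, 198.2])), (np.int32(255), array([320.5, 202.8]))]
[[ 0.509  -0.0696  0.0585]
 [ 0.5192 -0.0207  0.0585]
 [ 0.5294  0.0281  0.0585]
 [ 0.5394  0.0772  0.0585]
 [ 0.5497  0.1259  0.0585]]
-11.780238267936298 [0.5293395  0.02817052 0.0585    ]
t 0.95 tcp [ 0.1475 -0.5039  0.2313] [180.     0.    16.32] F [ 0.71 -0.07  0.14] turn [ 0.     -0.      0.3146] shift [ 0.4672 -0.3163  0.1463]
```

Both views agree: the middle plate is at about (0.528, 0.029) and the yaw is −11.9°.

Call:
jog_arm:
  plan: "0 0 0.314 0.467 -0.316 0.1 0; 0 0 0.314 0.467 -0.316 0.1 0; 0 0 0.314 0.467 -0.316 0.1 0; 0 0 0.314 0.467 -0.316 0.1 0; 0 0 0.314 0.467 -0.316 0.1 0; 0 0 0.314 0.467 -0.316 0.1 0; 0 0 0.314 0.467 -0.316 0.1 0; 0 0 0.314 0.467 -0.316 0.1 0; 0 0 0.314 0.467 -0.316 0.146 0; 0 0 0.314 0.467 -0.316 0.146 0"

```text
time_s: 2.2
tcp_pos: [0.5074, -0.0671, 0.0835]
tcp_rot: [-180.0, 0.1, -11.8]
ft_force: [-0.2, -0.6, 0.1]
gripper_width: -0.0002
gripper_force: 0.0
```

```bash
python3 - <<'E'
from h import *
plan([.508,-.069,.061],-11.9)
E
```

```text
t 2.2 tcp [ 0.5074 -0.0671  0.0835] [-1.800e+02  9.000e-02 -1.182e+01] F [-0.16 -0.6   0.12] turn [-0.0001  0.001   0.0009] shift [0.001  0.0017 0.0225]
```

Call:
jog_arm:
  plan: "0 0 0 0 0 0.022 0; 0 0 0 0 0 0.025 0; 0 0 0 0 0 0.025 0"

```text
time_s: 2.58
tcp_pos: [0.507, -0.0697, 0.0609]
tcp_rot: [180.0, -0.0, -12.0]
ft_force: [-1.0, -0.3, 0.1]
gripper_width: 0.0
gripper_force: 0.0
```

Call:
jog_arm:
  plan: "0 0 0 0 0 0.001 0; 0 0 0 0 0 0.001 0"

```text
time_s: 2.82
tcp_pos: [0.5071, -0.0697, 0.06]
tcp_rot: [180.0, -0.1, -12.0]
ft_force: [-1.2, 0.2, 0.4]
gripper_width: -0.0001
gripper_force: 0.0
```

Call:
jog_arm:
  plan: "0 0 0 0 0 0.001 0; 0 0 0 0 0 0.001 0"

```text
time_s: 3.08
tcp_pos: [0.5071, -0.0696, 0.0586]
tcp_rot: [180.0, -0.0, -12.0]
ft_force: [0.2, -0.5, 1.0]
gripper_width: -0.0001
gripper_force: 0.6
```

Now at about contact. One more millimetre will tell.

Call:
jog_arm:
  plan: "0 0 0 0 0 0.001 0; 0 0 0 0 0 0.001 0"

```text
time_s: 3.32
tcp_pos: [0.5071, -0.0695, 0.0586]
tcp_rot: [180.0, -0.0, -11.9]
ft_force: [-4.8, -0.3, 9.0]
gripper_width: -0.0001
gripper_force: 4.4
```

Blank: rigid, about 9 N/mm. Next plate, one step along tool −y.

Call:
jog_arm:
  plan: "0 0 0 0 0 -0.014 0; 0 0 0 0 -0.05 -0.014 0; 0 0 0 0 -0.05 -0.014 0; 0 0 0 0 -0.05 -0.003 0; 0 0 0 0 -0.05 0.001 0; 0 0 0 0 -0.05 0.001 0"

```text
time_s: 4.08
tcp_pos: [0.517, -0.021, 0.056]
tcp_rot: [-180.0, 0.0, -12.0]
ft_force: [-1.2, 1.0, 2.5]
gripper_width: -0.0
gripper_force: 1.4
```

This plate gives: 2.5 mm deep at only 2.5 N. I'll press it fully in, then rise.

Call:
jog_arm:
  plan: "0 0 0 0 0 0.004 0; 0 0 0 0 0 0.004 0; 0 0 0 0 0 0.004 0; 0 0 0 0 0 0.004 0"

```text
time_s: 4.58
tcp_pos: [0.5175, -0.021, 0.0535]
tcp_rot: [180.0, -0.0, -12.0]
ft_force: [-4.0, -0.4, 10.2]
gripper_width: -0.0002
gripper_force: 5.0
```

Call:
jog_arm:
  plan: "0 0 0 0 0 -0.06 0; 0 0 0 0 0 -0.12 0; 0 0 0 -0.1 0 -0.15 0; 0 0 0 -0.15 0 -0.15 0; 0 0 0 -0.15 0 -0.15 0; 0 0 0 -0.15 0 -0.15 0; 0 0 0 -0.15 0 -0.15 0"

```text
time_s: 5.45
tcp_pos: [0.3709, 0.0103, 0.2021]
tcp_rot: [180.0, -0.0, -12.0]
ft_force: [-0.4, 0.5, -1.1]
gripper_width: 0.0002
gripper_force: 0.0
```

```bash
python3 - <<'E'
from h import *
c=cap("side");cv2.imwrite("pics/side1.png",c["img"][:,:,::-1]);s=manip.observe();print(s["time_s"],s["ft_force"])
E
```

```text
5.5 [ 0.60074391  0.25618688 -0.75342265]
```

View pics/side1.png

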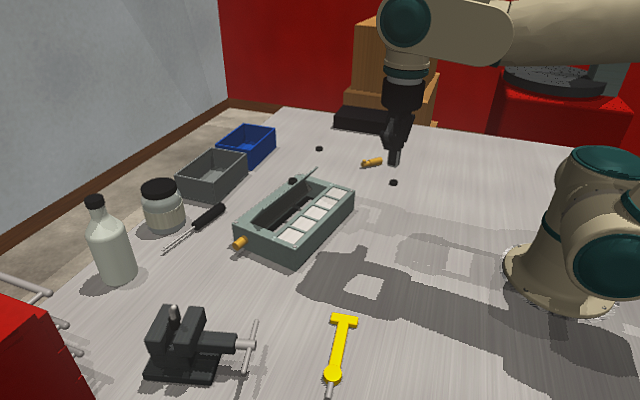

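The flap stands open: its edge-on panel ends at (316,168) and the bay is visible at (290,205). The plates are level, ring 1 at (292,181) and the other parts haven't moved, and the hand is clear.

```bash
python3 -c "
from plant import manip
print(manip.sign_off())"
```

```text
the job is handed in; nothing more can be done
None
```

The button was the second plate from the right (y = −50 mm); I pressed it fully in, the flap sprang open and stayed up, the hand is clear, the loose parts look unmoved in the last picture, and the job is handed in at about 5.5 s, though sign-off returned no verdict.

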